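# Stir the support balls and swing the dosing arm in

## Robot

A 6-joint arm with a two-finger parallel gripper is mounted at the origin on the work surface. World frame = base frame: x ahead of the robot, y to its left, z up, the work surface at z = 0. Lengths are in m, angles in rad, forces in N, time in s.
With the tool pointing down it reaches from about 0.375 to 0.975 m from the base axis. Payload 3.8 kg.
Tool frame: the origin (TCP) lies midway between the tips of the shut fingers; the grasp point (between the pads) lies 19 mm behind it (grip_point_offset is the distance from the TCP to the grasp point, in m); z points along the fingers, y is the line along which they close (so a half turn about z gives the same grasp; the last joint's range is limited). The gripper opens to 85 mm and grips with 20 to 120 N. Pads are 22 mm wide; open, the fingers measure 114 mm over their backs; the gripper's body (76 mm by 85 mm) begins 54 mm behind the grasp point. The pads swing forward as they close: fully open they stand 13 mm farther back than shut.
Start: joints at [-1.309, 0.264, 1.604, -0, 1.274, -0.037], TCP at [0.199, -0.645, 0.231] pointing down, gripper open.
Joint ranges: [-2.63, 2.63], [-0.94, 2.18], [0.31, 2.57], [-1.31, 4.45], [0, 2.66], [-2.55, 2.55]. Speed limits (rad/s): [2.57, 2.57, 3.14, 3.14, 3.14, 3.14].

## Interface

Orientations are given as a 3x3 rotation matrix whose columns are the frame's x, y, z axes.
In Python, from rig import state, capture, hand_in, grip_point_offset gives the robot as it stands. The module is installed in compiled form; this text tells all that it offers.
- The arm moves only by the shell command python3 -m jog 'ROWS' [FORCE]. ROWS is JSON, one flat list of numbers, 7 for each row, row after row: the turn, a rotation vector about the tool's x, y, z normalised to -1 to 1, where 1 is pi/4 rad, then the shift along the tool's x, y, z normalised to -1 to 1, where 1 is 50 mm, then the finger opening in mm, from 0 to 85.4. In form: [ax, ay, az, dx, dy, dz, hand, ax, ay, az, dx, dy, dz, hand, ...]. A call has 1 to 20 rows; each row shifts and turns the commanded pose from where the row before left it, along the tool's axes as they then stand; what a row does not reach is not made up. A row lasts 1/10 s, in which the tool goes at most 50 mm and 8.59 degrees, less where a joint would pass 70% of its speed; a pose out of reach is approached as far as the arm can. A call with a number of a shift or a turn outside -1 to 1 is refused whole. A call with a gripper value outside its range is refused whole. The fingers move at their own pace and stop on an object; FORCE is the grip in N (left out, the last holds). Time passes only in rows, so rows that do not move let the fingers close. It gives the time, the measured TCP pose, the force, the opening and the grip force at its end, in the units of the state.
- state(): the state, without advancing time (a new reading comes with each control period).
- capture(name): name is "scene" or "top" or "wrist"; returns a dict with "image" (480x640x3 uint8, red, green, blue), "z_map" (480x640 float32, m along the optical axis (not along the pixel's ray), 0 where there is no reading), "vertical_fov" (degrees; the focal length in pixels is half the picture's height over the tangent of half this angle, whatever the lens; pixels are square), "cx", "cy" (the principal point, pixels), "D" ([k1, k2, p1, p2, k3] as OpenCV has them; the pictures are not rectified), "eye" and "rotation" of the camera in the world. Camera axes: x right, y up, looking along -z (the intrinsics and any distortion apply to the point x, -y, -z); pixel columns grow to the right and rows downward; lengths in m; the calibration is good to about 2 mm. A picture is of the moment at which its call begins.
- hand_in(): hands the job in; it is judged then, once.
The state is a dict: "t": time; "joint_pos": joint angles; "qd": joint speeds; "tau": joint torques, N m; "eef_pos": TCP position; "tool_rot": TCP orientation; "force": force on the tool from outside, world axes, zero at the start; "wrist_torque": the same for the moment, N m; "opening": finger opening in m; "finger_force": force on a finger pad.
Only numpy, scipy, OpenCV 4.12 (cv2) and the standard library are available. Lean on these libraries where they do the work, as an engineer would, in place of code of your own. Each camera call takes 0.05 s, during which the arm holds its last target. There are 200 camera calls.

## Task

Take the stirring rod off its fork on the rack and, with its foot down close to the basin floor, stir the ceramic balls in the steel basin round at least three full turns, sweeping out towards the wall, so that every ball is shifted from where it lay and none is spilled. Hang the rod back on the fork it came from, then swing the dosing arm round over the basin until it is fully against its stop. Leave the other things on the bench where they are.

Things in the scene. Friction and masses are not known exactly. Their poses are not given: they have to be found in the camera images.
- rod_grip (a point): Centre of the stirring rod's grey plastic handle, which has flat sides: 56 mm high, 24 mm along its x by 18 mm along its y. z runs up along the rod. The rod's end is 154 mm, its collar's underside 34 mm below this point. It hangs upright on one of the rack's forks, x axis within 0.15 rad of the rack's.
- rod: The whole stirring rod, 182 mm long, 90 to 145 g; origin at its lower end. From below: plain white foot (16 mm diameter, 26 mm high, rounded end), steel shaft (9 mm diameter), grey collar (41 mm diameter, 6 mm thick, underside 120 mm above the origin) by which it hangs, handle.
- rod_foot (a point): The lower end of the stirring rod's foot, centre of the end face; z axis up along the rod to the handle.
- rack: Fixed steel hanging rack; origin at the bench near the centre of its base plate (140 x 270 mm, 12 mm high). x is level, from the robot's side to its back, y to its left. At its back a cross rail (top 140 mm above the bench, front face at x = +19 mm) between two posts (155 mm high, at y = +120 and -120 mm). Two open forks point from the rail to -x.
- fork_left (a point): Hanging place of the fork at the rack's y = +60 mm, level with the tops of the tines, 140 mm above the bench, where a tool's shaft hangs (its foot 20 mm above the bench). Axes as the rack's. Each fork has two tines 22 mm apart that end 31 mm from here towards -x, with a 5 mm lip on the tips. Take a tool off by lifting it 8 mm or more and drawing it out along -x by 60 mm or more.
- fork_right (a point): Hanging place of the equal fork at the rack's y = -60 mm, level with the tops of the tines, 140 mm above the bench, where a tool's shaft hangs (its foot 20 mm above the bench). Axes as the rack's. The stirring rod hangs on one fork, a bottle brush on the other; which is which varies.
- brush_grip (a point): Centre of the handle of the bottle brush on the other fork: same handle and collar as the rod, but with a bristle cylinder 37 mm in diameter and 76 mm long below; the handle's top is 28 mm above this point. Leave it alone (30 mm at most).
- basin (a point): Centre of the inner floor (55 mm above the bench) of the round steel basin, fixed in a collar on a flat hotplate 200 x 200 mm. Inner floor 57 mm in radius, wall 3 mm thick flaring to a rim of 88 mm outer radius, 55 mm above this point. It holds eight white glazed ceramic balls, 22 mm diameter, in one loose layer. x and y level, z up.
- post (a point): Point on the vertical hinge axis of the dosing arm, 180 mm above the bench: a stand rod 13 mm in diameter and 322 mm high, fixed beside the basin, 180 mm from the basin's axis (100 mm along the basin's x and 150 mm along its y).
- dosing_arm (a joint): Angle of the dosing arm about the stand rod, rad: 0 = against its stop, dosing head straight over the basin's centre; grows as the arm swings out, clockwise seen from above, to the robot's side of the stand; starts at 0.8 to 1.35. Dry friction: about 2 N at the head moves it and it stays where it is left. Stops dead at 0.
- dosing_head (a point): Centre line of the dosing head at the arm's free end, 180 mm above the bench and 180 mm from the hinge: off-white block, 44 mm along the arm, 36 mm across, from 154 to 198 mm above the bench; thin tip below (to 124 mm), fittings above (to 212 mm); flat bar back to the stand rod. x points outward along the arm. Push the side face that looks away from the basin.
- ball0_center (a point): Centre of ceramic ball 0 (22 mm diameter, 13 g), lying in the basin.
- ball1_center (a point): Centre of ceramic ball 1 (22 mm diameter, 13 g), lying in the basin.
- ball2_center (a point): Centre of ceramic ball 2 (22 mm diameter, 13 g), lying in the basin.
- ball3_center (a point): Centre of ceramic ball 3 (22 mm diameter, 13 g), lying in the basin.
- ball4_center (a point): Centre of ceramic ball 4 (22 mm diameter, 13 g), lying in the basin.
- ball5_center (a point): Centre of ceramic ball 5 (22 mm diameter, 13 g), lying in the basin.
- ball6_center (a point): Centre of ceramic ball 6 (22 mm diameter, 13 g), lying in the basin.
- ball7_center (a point): Centre of ceramic ball 7 (22 mm diameter, 13 g), lying in the basin.
- wash_bottle: Wash bottle, whitish with a red cap, 76 mm diameter, 178 mm high; origin under its base. Leave alone (30 mm at most).
- flask: Conical glass flask, 82 mm diameter, 120 mm high; origin under its base. Leave alone (30 mm at most).
- jar: Amber jar with a black cap, 64 mm diameter, 75 mm high; origin under its base. Leave alone (30 mm at most).
- beaker: Small glass beaker, 68 mm diameter, 85 mm high; origin under its base. Leave alone (30 mm at most).
There are look-alikes about, which are no part of the job. Leave any green look-alike of the rod alone.

How it is judged:
By the outcome, as a careful person would: the job done as asked, in the order asked, and still so for the second after the job is handed in, with the robot touching nothing.
It also fails if it takes over 72 s, if anything falls off the work surface, if the arm or the gripper's body presses on something with over 40 N, if the wrist force passes 120 N, or if a joint passes its speed limit or range.

## Working session

There is one attempt and no reset: what is moved stays moved. The work goes in short steps, Python scripts to look and compute and a shell command to move; the robot and the scene stay as the last step left them, time stands still between calls to the robot, and variables do not carry over. Pictures are saved under pics/ and viewed, at most 10 in all, crops included, and the job is handed in when it is done.

```bash
mkdir -p pics
cat > h.py <<'E'
import numpy as np, cv2
from rig import state, capture, grip_point_offset
def snap(n,f):
    c=capture(n); cv2.imwrite(f'pics/{f}.png',c['image'][:,:,::-1]); np.savez(f'pics/{f}.npz',**c); return c
def K(c):
    f=240/np.tan(np.radians(c['vertical_fov'])/2); return np.array([[f,0,c['cx']],[0,f,c['cy']],[0,0,1.]])
def rays(c,uv):
    p=cv2.undistortPoints(np.array(uv,float).reshape(-1,1,2),K(c),np.array(c['D'],float)).reshape(-1,2)
    d=np.c_[p[:,0],-p[:,1],-np.ones(len(p))]; return d@np.array(c['rotation']).T
def onplane(c,uv,z):
    d=rays(c,uv); e=np.array(c['eye']); return e+d*((z-e[2])/d[:,2])[:,None]
def cloud(c):
    v,u=np.mgrid[0:480,0:640]; d=rays(c,np.c_[u.ravel(),v.ravel()]); 
    return (np.array(c['eye'])+d*c['z_map'].reshape(-1,1)).reshape(480,640,3)
E
python3 - <<'E'
from h import *
for n in('scene','top'):
    c=snap(n,n); print(n,c['eye'],c['rotation'],c['vertical_fov'],c['cx'],c['cy'],c['D'],(c['z_map']>0).mean())
print(state(),grip_point_offset)
E
```

```text
scene [ 1.06962463 -0.10782036  1.00401332] [[ 0.04918346 -0.861989    0.50453538]
 [ 0.99867575  0.03480973 -0.03788182]
 [ 0.01509098  0.50573041  0.86255957]] 48.266562064927335 315.9309168877944 241.85572394957788 [0.03052161 0.         0.         0.         0.        ] 0.99572265625
top [ 0.48395421 -0.04810564  1.07339316] [[ 0.01735957  0.99503289 -0.09802142]
 [-0.99978144  0.01841705  0.00989374]
 [ 0.01164986  0.09782825  0.99513512]] 52.21237222794717 314.9668940744847 237.65203170007103 [-0.05767117  0.          0.          0.          0.        ] 0.9958463541666667
{'t': 0.1, 'joint_pos': array([-1.30889534e+00,  2.64704167e-01,  1.60527828e+00,  2.27939683e-05,
        1.27371680e+00, -3.69151463e-02]), 'qd': array([-0.00017467, -0.00170423, -0.00314449,  0.00020928, -0.00078731,
       -0.00074323]), 'tau': array([ 7.57853759e-04, -5.16706502e+01, -3.68590736e+01,  7.92141094e-06,
        6.24322041e-03,  9.96081127e-06]), 'eef_pos': array([ 0.19853054, -0.64442605,  0.23004673]), 'tool_rot': array([[ 9.55687674e-01,  2.94382055e-01, -5.24379492e-04],
       [ 2.94382506e-01, -9.55685501e-01,  2.04039530e-03],
       [ 9.95138835e-05, -2.10434878e-03, -9.99997781e-01]]), 'force': array([-0.99931879,  0.38121384,  0.19573156]), 'wrist_torque': array([-0.03165343,  0.00306747,  0.05211011]), 'finger_force': 0.0, 'opening': 0.08544652228010947} 0.0187
```

View pics/scene.png

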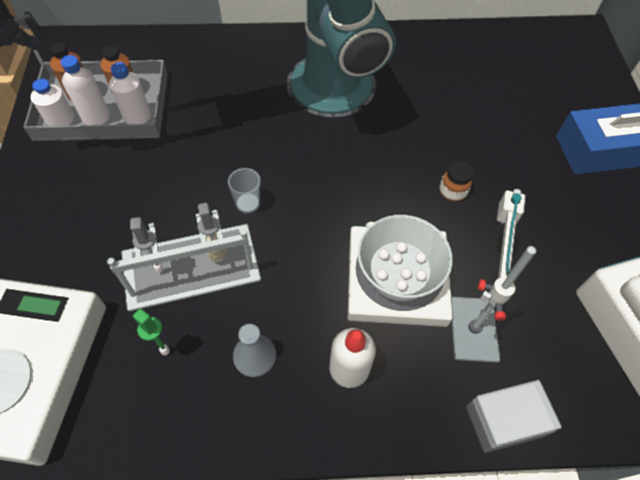

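View pics/top.png

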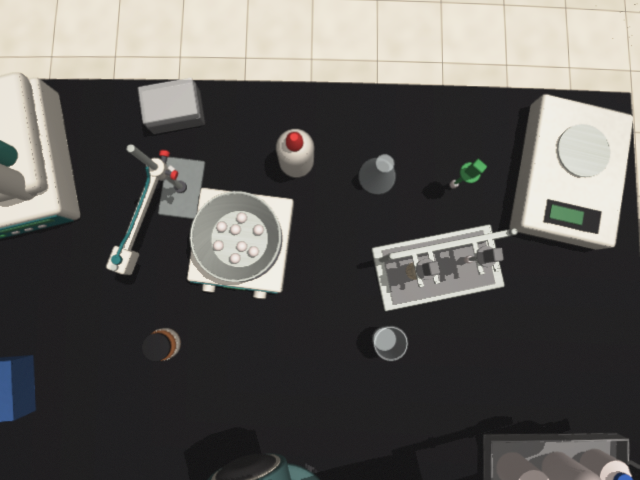

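The scene picture shows the rack at about (190,265). The rod, with its white foot at (157,268), hangs on the fork at lower y, and the brush, with brownish bristles, is at (215,250). The basin is at (405,258), the dosing head at (511,205) and the stand at (520,265). In the top view the handles are at (490,255) for the rod and (428,268) for the brush.

```bash
cat > m.py <<'E'
from h import *
T=dict(np.load('pics/top.npz')); S=dict(np.load('pics/scene.npz'))
PT,PS=cloud(T),cloud(S)
def circ(p):
    A=np.c_[2*p[:,:2],np.ones(len(p))]; s=np.linalg.lstsq(A,(p[:,:2]**2).sum(1),rcond=None)[0]; return s[:2],np.sqrt(s[2]+s[0]**2+s[1]**2)
def box(P,u0,u1,v0,v1): return P[v0:v1,u0:u1].reshape(-1,3)
# rim
for nm,P,b in(('T',PT,(180,295,180,300)),('S',PS,(345,460,205,310))):
    q=box(P,*b); q=q[(q[:,2]>.104)&(q[:,2]<.114)]; c,r=circ(q)
    for _ in range(3):
        k=abs(np.hypot(*(q[:,:2]-c).T)-r)<.008; q=q[k]; c,r=circ(q)
    print('rim',nm,c,r,len(q))
# rack base plate
for nm,P,b in(('T',PT,(365,510,220,315)),('S',PS,(100,270,215,315))):
    q=box(P,*b); k=(q[:,2]>.006)&(q[:,2]<.018); r=cv2.minAreaRect(q[k][:,:2].astype(np.float32)); print('plate',nm,r)
    k=(q[:,2]>.134)&(q[:,2]<.144); print('140',nm,cv2.minAreaRect(q[k][:,:2].astype(np.float32)))
    k=(q[:,2]>.194)&(q[:,2]<.215); r=q[k]
    for s in(r[r[:,1]<np.median(q[:,1])],r[r[:,1]>=np.median(q[:,1])]):
        if len(s)>5: print(' top',nm,len(s),s.mean(0),cv2.minAreaRect(s[:,:2].astype(np.float32)))
# dosing head, post
for nm,P,b in(('T',PT,(95,180,135,285)),('S',PS,(480,550,180,320))):
    q=box(P,*b); k=(q[:,2]>.19)&(q[:,2]<.2); print('head',nm,k.sum(),cv2.minAreaRect(q[k][:,:2].astype(np.float32)))
    k=q[:,2]>.225; print('post',nm,k.sum(),np.median(q[k],0),q[k][:,2].max())
    k=q[:,2]>.312; print('post top',nm,k.sum(),np.median(q[k],0))
E
python3 m.py
```

```text
rim T [0.57951522 0.09991693] 0.08516467596877782 1086
rim S [0.58161183 0.09828404] 0.08651463786829117 1054
plate T ((0.5280846357345581, -0.3208121061325073), (0.20469242334365845, 0.30479365587234497), 2.2720730304718018)
140 T ((0.5378650426864624, -0.3229236602783203), (0.07409771531820297, 0.2457434982061386), 12.204371452331543)
 top T 148 [ 0.54572782 -0.38541693  0.20193209] ((0.5458909273147583, -0.38683778047561646), (0.023777363821864128, 0.019763853400945663), 6.0672993659973145)
 top T 141 [ 0.51955587 -0.26926034  0.20227618] ((0.5198745727539062, -0.2705950438976288), (0.023815885186195374, 0.018765460699796677), 12.617094993591309)
plate S ((0.5191329121589661, -0.345876008272171), (0.21077339351177216, 0.34935706853866577), 5.308749675750732)
140 S ((0.5408411622047424, -0.32729285955429077), (0.07554049789905548, 0.2491302192211151), 12.491436958312988)
 top S 141 [ 0.54974576 -0.38673659  0.20043446] ((0.5481566190719604, -0.3871403634548187), (0.025504354387521744, 0.017889434471726418), 5.572017192840576)
 top S 7 [ 0.53358578 -0.27436716  0.19595384] ((0.5333566069602966, -0.2737402617931366), (0.0007509550196118653, 0.007357626687735319), 5.302703857421875)
head T 816 ((0.6048057675361633, 0.2657388746738434), (0.05284920334815979, 0.21765075623989105), 65.05879211425781)
post T 308 [0.69022548 0.23398802 0.2956631 ] 1.0733931569734434
post top T 119 [0.68998239 0.23366017 0.32397721]
head S 901 ((0.6091825366020203, 0.26456761360168457), (0.05486677959561348, 0.21909445524215698), 65.26358795166016)
post S 412 [0.70042123 0.23267808 0.28808732] 1.0040133248695833
post top S 121 [0.69959218 0.23276338 0.32211376]
```

```bash
cat >> h.py <<'E'
def delta(x,y,z,yaw=None):
    s=state(); R=np.array(s['tool_rot']); p=np.array(s['eef_pos'])
    print('t',round(s['t'],2),'p',p.round(4),'yaw',np.degrees(np.arctan2(R[1,0],R[0,0])).round(2),'tz',R[:,2].round(4),'F',np.round(s['force'],1),'open',round(s['opening'],4),'ff',s['finger_force'])
    print('units now',((R.T@(np.array([x,y,z])-p))/.05).round(3))
    if yaw is not None:
        c,q=np.cos(np.radians(yaw)),np.sin(np.radians(yaw)); r0=np.array([[c,q,0],[q,-c,0],[0,0,-1.]])
        print('turn',(cv2.Rodrigues(R.T@r0)[0].ravel()/(np.pi/4)).round(4),'units after',((r0.T@(np.array([x,y,z])-p))/.05).round(3))
E
python3 -m jog '[0,0,0.123,0,0,-0.1,50,0,0,0.123,0,0,-0.1,50,0,0,0,0.679,-0.399,0,50,0,0,0,0.679,-0.399,0,50,0,0,0,0.679,-0.399,0,50,0,0,0,0.679,-0.399,0,50,0,0,0,0.679,-0.399,0,50,0,0,0,0.679,-0.399,0,50,0,0,0,0.679,-0.399,0,50,0,0,0,0.679,-0.399,0,50,0,0,0,0.679,-0.399,0,50,0,0,0,0.679,-0.399,0,50,0,0,0,0.679,-0.399,0,50,0,0,0,0,0,0,50,0,0,0,0,0,0,50]'
python3 -c "
from h import *
c=snap('wrist','w1'); delta(.547,-.387,.155,6)"
```

```text
t: 1.6
eef_pos: [0.5473, -0.3866, 0.2405]
tool_rot: [[0.994, 0.108, -0.001], [0.108, -0.994, 0.0], [-0.001, -0.001, -1.0]]
force: [0.0, -0.6, 0.9]
opening: 0.0501
finger_force: 0.0
t 1.65 p [ 0.5465 -0.3873  0.2405] yaw 6.1 tz [-1.5e-03  3.0e-04 -1.0e+00] F [0.  0.2 0.6] open 0.0502 ff 0.0
units now [ 0.013 -0.004  1.711]
turn [-0.0006  0.0019  0.0021] units after [ 0.01  -0.005  1.711]
```

View pics/w1.png

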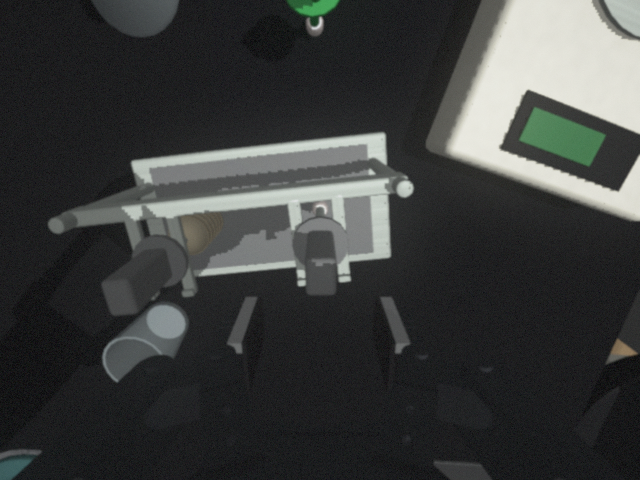

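The wrist view shows the handle top at (321,279) centred between the fingers. The white foot is at (320,209), which confirms the rod hangs on the right fork, and the brush is at (140,280).

```bash
python3 -c "
from h import *
W=dict(np.load('pics/w1.npz')); P=cloud(W)
q=P[230:305,295:345].reshape(-1,3); k=(q[:,2]>.195)&(q[:,2]<.21); print(k.sum(),q[k].mean(0),cv2.minAreaRect(q[k][:,:2].astype(np.float32)))
q=P[130:300,270:395].reshape(-1,3); k=(q[:,2]>.134)&(q[:,2]<.147); 
print(cv2.minAreaRect(q[k][:,:2].astype(np.float32)))
q=P[190:290,286:302].reshape(-1,3);k=(q[:,2]>.134)&(q[:,2]<.15);print(np.polyfit(q[k][:,0],q[k][:,1],1),q[k].min(0),q[k].max(0))
q=P[190:290,334:352].reshape(-1,3);k=(q[:,2]>.134)&(q[:,2]<.15);print(np.polyfit(q[k][:,0],q[k][:,1],1),q[k].min(0),q[k].max(0))
"
```

```text
1244 [ 0.54721032 -0.38841958  0.20103837] ((0.5456646680831909, -0.38852187991142273), (0.02391442283987999, 0.017825521528720856), 6.807983875274658)
((0.5530189275741577, -0.39882954955101013), (0.07408463209867477, 0.08865167200565338), 12.193693161010742)
[ 0.16030904 -0.45885178] [ 0.51109107 -0.37780284  0.13602209] [ 0.58207273 -0.36065841  0.14750395]
[ 0.16587525 -0.49472739] [ 0.51712382 -0.41392287  0.13703229] [ 0.58598173 -0.39403458  0.14744261]
```

```bash
python3 -m jog '[0,0,0,0,0.01,0.34,50,0,0,0,0,0.005,0.34,50,0,0,0,0,0,0.34,50,0,0,0,0,0,0.34,50,0,0,0,0,0,0.34,50,0,0,0,0,0,0,50,0,0,0,0,0,0,10,0,0,0,0,0,0,10,0,0,0,0,0,0,10,0,0,0,0,0,0,10,0,0,0,0,0,0,10,0,0,0,0,0,0,10]' 80
python3 -c "
from h import *
delta(.5465,-.388,.155,6)"
```

```text
t: 2.85
eef_pos: [0.5477, -0.3887, 0.1576]
tool_rot: [[0.994, 0.105, 0.002], [0.105, -0.994, -0.001], [0.002, 0.002, -1.0]]
force: [-0.5, 0.3, 3.8]
opening: 0.0172
finger_force: 78.3
t 2.85 p [ 0.5477 -0.3887  0.1576] yaw 6.05 tz [ 0.0019 -0.0014 -1.    ] F [-0.5  0.3  3.8] open 0.0172 ff 78.34879517555237
units now [-0.023 -0.017  0.051]
turn [ 0.002  -0.0022  0.0012] units after [-0.023 -0.017  0.051]
```

```bash
python3 -m jog '[0,0,0,0,0,-0.12,10,0,0,0,0,0,-0.12,10,0,0,0,0,0,-0.12,10,0,0,0,0,0,0,10,0,0,0,-0.3,0.033,0,10,0,0,0,-0.4,0.044,0,10,0,0,0,-0.4,0.044,0,10,0,0,0,-0.4,0.044,0,10,0,0,0,-0.4,0.044,0,10,0,0,0,-0.1,0.01,0,10,0,0,0,0,0,-0.4,10,0,0,0,0,0,-0.4,10,0,0,0,0,0,-0.4,10,0,0,0,0,0,-0.4,10,0,0,0,0,0,-0.4,10,0,0,0,0,0,-0.4,10,0,0,0,0,0,0,10]' 80
python3 -c "
from h import *
c=snap('scene','s2')
delta(.455,-.13,.29,6)"
```

```text
t: 4.55
eef_pos: [0.4501, -0.4112, 0.2984]
tool_rot: [[0.994, 0.105, 0.005], [0.105, -0.994, -0.005], [0.005, 0.005, -1.0]]
force: [-0.5, -0.0, -1.5]
opening: 0.0169
finger_force: 78.2
t 4.6 p [ 0.4494 -0.4105  0.2962] yaw 6.04 tz [ 0.0032 -0.0028 -1.    ] F [ 0.   0.4 -1.6] open 0.0171 ff 78.1591808795929
units now [ 0.701 -5.568  0.109]
turn [ 0.004  -0.0037  0.0009] units after [ 0.697 -5.568  0.124]
```

View pics/s2.png

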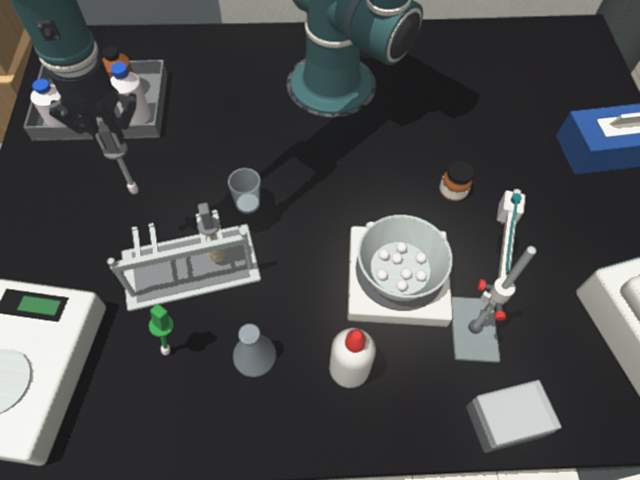

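The rod is held in the gripper with its foot at (133,188). The right fork is empty and the brush still hangs at (207,222).

```bash
python3 -m jog '[0.004,-0.004,0,0.087,-0.696,0.014,10,0,0,0,0.087,-0.696,0.014,10,0,0,0,0.087,-0.696,0.014,10,0,0,0,0.087,-0.696,0.014,10,0,0,0,0.087,-0.696,0.014,10,0,0,0,0.087,-0.696,0.014,10,0,0,0,0.087,-0.696,0.014,10,0,0,0,0.087,-0.696,0.014,10,0,0,0,0.372,-0.536,0,10,0,0,0,0.372,-0.536,0,10,0,0,0,0.372,-0.536,0,10,0,0,0,0.372,-0.536,0,10,0,0,0,0.372,-0.536,0,10,0,0,0,0.372,-0.536,0,10,0,0,0,0.372,-0.536,0,10,0,0,0,0.372,-0.536,0,10,0,0,0,0,0,0,10,0,0,0,0,0,0,10]' 80
python3 - <<'E'
from h import *
delta(.5805,.099,.197,6)
T=dict(np.load('pics/top.npz')); S=dict(np.load('pics/scene.npz'))
# floor & balls before: bright whitish blobs
for nm,c,b in(('T',T,(190,285,190,280)),('S',S,(358,452,215,305))):
    P=cloud(c); u0,u1,v0,v1=b; q=P[v0:v1,u0:u1].reshape(-1,3)
    k=(np.hypot(q[:,0]-.5805,q[:,1]-.099)<.05)
    print(nm,'z pct',np.percentile(q[k][:,2],[2,10,30,50,90,98]).round(4))
    g=cv2.cvtColor(c['image'],cv2.COLOR_RGB2GRAY)
    k2=((P[:,:,2]>.067)&(np.hypot(P[:,:,0]-.5805,P[:,:,1]-.099)<.055)).astype(np.uint8)
    n,l,st,ce=cv2.connectedComponentsWithStats(k2)
    for i in range(1,n):
        if st[i,4]>8: print(st[i,4],ce[i].round(1),onplane(c,[ce[i]],.07)[0].round(4))
E
```

```text
t: 6.4
eef_pos: [0.5785, 0.1001, 0.2875]
tool_rot: [[0.994, 0.107, -0.007], [0.107, -0.994, 0.002], [-0.007, -0.003, -1.0]]
force: [-0.6, 0.8, -1.0]
opening: 0.0173
finger_force: 78.7
t 6.4 p [0.5785 0.1001 0.2875] yaw 6.14 tz [-0.0068  0.0021 -1.    ] F [-0.6  0.8 -1. ] open 0.0173 ff 78.71590375900269
units now [0.048 0.031 1.809]
turn [-0.0035  0.0083  0.0031] units after [0.037 0.026 1.809]
T z pct [0.0529 0.0545 0.0561 0.0577 0.0767 0.0791]
86 [241.5 217.2] [0.6224 0.0945 0.07  ]
85 [221.6 226. ] [0.6033 0.135  0.07  ]
88 [235.4 228.8] [0.5981 0.1062 0.07  ]
87 [258.5 229.2] [0.5981 0.0587 0.07  ]
86 [218.  244.9] [0.5641 0.141  0.07  ]
88 [241.8 245.9] [0.5629 0.092  0.07  ]
86 [253.7 250.8] [0.5533 0.0673 0.07  ]
89 [234.9 257.7] [0.5385 0.1053 0.07  ]
S z pct [0.0519 0.0535 0.0552 0.0569 0.0755 0.0782]
91 [401.1 246.2] [0.5404 0.1043 0.07  ]
79 [383.1 253. ] [0.5545 0.0661 0.07  ]
91 [396.3 257.1] [0.565  0.0914 0.07  ]
87 [421.2 256.6] [0.5658 0.1412 0.07  ]
81 [381.6 273.2] [0.5995 0.0581 0.07  ]
90 [406.3 272.4] [0.5997 0.1067 0.07  ]
88 [421.3 274.2] [0.6049 0.1356 0.07  ]
97 [401.7 283.9] [0.6241 0.0945 0.07  ]
```

```bash
python3 -m jog '[0,0,0,0.05,0.206,0,10,0,0,0,0.047,0.206,0,10,0,0,0,0,0,0,10,0,0,0,0,0,0.28,10,0,0,0,0,0,0.28,10,0,0,0,0,0,0.28,10,0,0,0,0,0,0.28,10,0,0,0,0,0,0.28,10,0,0,0,0,0,0.28,10,0,0,0,0,0,0,10,0,0,0,0,0,0.05,10,0,0,0,0,0,0,10]' 80
python3 -c "
from h import *
c=snap('scene','s3'); cv2.imwrite('pics/s3c.png',cv2.resize(c['image'][120:320,320:560,::-1],None,fx=3,fy=3))
delta(.5855,.080,.197,6)"
```

```text
t: 7.6
eef_pos: [0.5865, 0.0801, 0.2034]
tool_rot: [[0.994, 0.105, -0.003], [0.105, -0.994, 0.003], [-0.002, -0.003, -1.0]]
force: [0.3, 1.0, 0.1]
opening: 0.0171
finger_force: 78.8
t 7.65 p [0.5866 0.0801 0.2038] yaw 6.05 tz [-0.0021  0.003  -1.    ] F [ 0.3 -0.3 -1.5] open 0.0173 ff 78.76545310020447
units now [-0.022  0.     0.135]
turn [-0.004   0.0022  0.0012] units after [-0.023 -0.     0.135]
```

View pics/s3c.png

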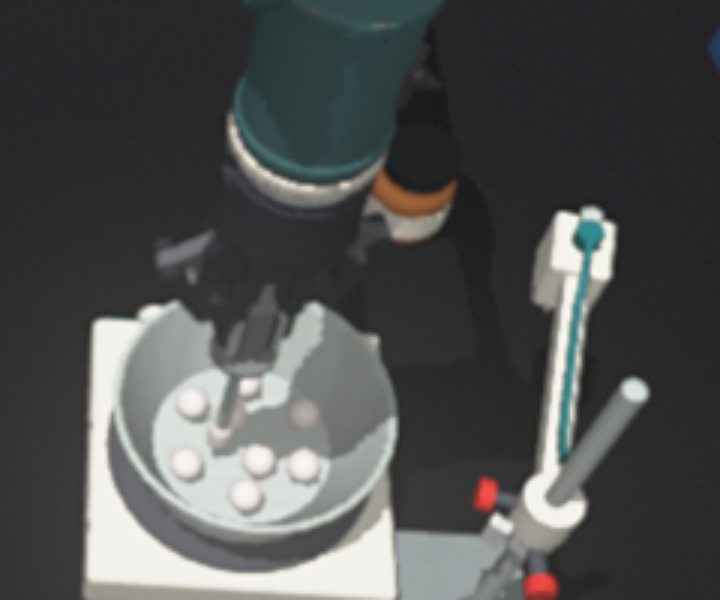

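The foot is down among the balls at crop pixel (222,432), clear of the ones around it, and all eight balls look to be in place. I'll lower the last few mm and do a small inner turn.

```bash
python3 -m jog '[0,0,0,0,0,0.04,10,0,0,0,0,0,0.04,10,0,0,0,0,0,0.04,10,0,0,0,0,0,0,10,0,0,0,0,0,0,10]' 80
python3 -m jog '[0,0,0,-0.125,0,0,10,0,0,0,-0.119,-0.039,0,10,0,0,0,-0.101,-0.074,0,10,0,0,0,-0.074,-0.101,0,10,0,0,0,-0.039,-0.119,0,10,0,0,0,0,-0.125,0,10,0,0,0,0.039,-0.119,0,10,0,0,0,0.074,-0.101,0,10,0,0,0,0.101,-0.074,0,10,0,0,0,0.119,-0.039,0,10,0,0,0,0.125,0,0,10,0,0,0,0.119,0.039,0,10,0,0,0,0.101,0.074,0,10,0,0,0,0.074,0.101,0,10,0,0,0,0.039,0.119,0,10,0,0,0,0,0.125,0,10,0,0,0,-0.039,0.119,0,10,0,0,0,-0.074,0.101,0,10,0,0,0,-0.101,0.074,0,10,0,0,0,-0.119,0.039,0,10]' 80
python3 -c "
from h import *
delta(.5855,.080,.197,6)"
```

```text
t: 8.15
eef_pos: [0.5859, 0.08, 0.1969]
tool_rot: [[0.994, 0.105, -0.004], [0.105, -0.994, 0.003], [-0.003, -0.003, -1.0]]
force: [0.3, 0.1, -1.1]
opening: 0.0172
finger_force: 78.8
t: 10.15
eef_pos: [0.5854, 0.0795, 0.197]
tool_rot: [[0.994, 0.105, -0.004], [0.105, -0.994, 0.003], [-0.003, -0.003, -1.0]]
force: [-0.2, 1.4, -1.9]
opening: 0.0169
finger_force: 78.7
t 10.15 p [0.5854 0.0795 0.197 ] yaw 6.03 tz [-0.0036  0.0027 -1.    ] F [-0.2  1.4 -1.9] open 0.0169 ff 78.67753386497498
units now [ 0.003 -0.01  -0.   ]
turn [-0.004   0.0042  0.0006] units after [ 0.003 -0.01  -0.   ]
```

```bash
python3 -m jog '[0,0,0,-0.136,0.069,0.03,10,0,0,0,-0.172,0.017,0,10,0,0,0,-0.186,-0.05,0,10,0,0,0,-0.175,-0.122,0,10,0,0,0,-0.135,-0.192,0,10,0,0,0,-0.049,-0.242,0,10,0,0,0,0.077,-0.238,0,10,0,0,0,0.147,-0.202,0,10,0,0,0,0.202,-0.147,0,10,0,0,0,0.238,-0.077,0,10,0,0,0,0.25,0,0,10,0,0,0,0.238,0.077,0,10,0,0,0,0.202,0.147,0,10,0,0,0,0.147,0.202,0,10,0,0,0,0.077,0.238,0,10,0,0,0,0,0.25,0,10,0,0,0,-0.077,0.238,0,10,0,0,0,-0.147,0.202,0,10,0,0,0,-0.202,0.147,0,10,0,0,0,-0.238,0.077,0,10]' 80
python3 -c "
from h import *
c=snap('scene','s4')
delta(.5880,.060,.1955,6)"
```

```text
t: 12.15
eef_pos: [0.5924, 0.0618, 0.1967]
tool_rot: [[0.995, 0.103, 0.002], [0.103, -0.995, 0.008], [0.003, -0.008, -1.0]]
force: [1.1, 11.1, 2.3]
opening: 0.0171
finger_force: 79.9
t 12.2 p [0.5909 0.0621 0.197 ] yaw 5.92 tz [ 0.001   0.0086 -1.    ] F [-1.7  7.6  0.6] open 0.0173 ff 79.9089503288269
units now [-0.062  0.035  0.029]
turn [-0.0108 -0.0024 -0.0017] units after [-0.062  0.035  0.03 ]
```

```bash
python3 -c "
from h import *
c=snap('top','t4')
a=cv2.imread('pics/s4.png')[200:320,340:480];b=cv2.imread('pics/t4.png')[170:310,170:310]
cv2.imwrite('pics/c4.png',np.hstack([cv2.resize(a,(400,343)),cv2.resize(b,(343,343))]))"
```

```text
(no output)
```

View pics/c4.png

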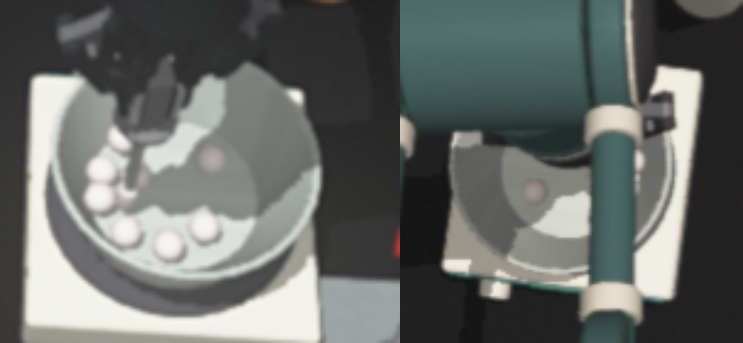

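The left crop shows all eight balls inside the basin, shifted and mostly bunched along the wall, with the foot at (130,190). I'll carry on with the outer turns.

```bash
python3 -m jog '[0,0,0,-0.25,0,0,10,0,0,0,-0.238,-0.077,0,10,0,0,0,-0.202,-0.147,0,10,0,0,0,-0.147,-0.202,0,10,0,0,0,-0.077,-0.238,0,10,0,0,0,0,-0.25,0,10,0,0,0,0.077,-0.238,0,10,0,0,0,0.147,-0.202,0,10,0,0,0,0.202,-0.147,0,10,0,0,0,0.238,-0.077,0,10,0,0,0,0.25,0,0,10,0,0,0,0.238,0.077,0,10,0,0,0,0.202,0.147,0,10,0,0,0,0.147,0.202,0,10,0,0,0,0.077,0.238,0,10,0,0,0,0,0.25,0,10,0,0,0,-0.077,0.238,0,10,0,0,0,-0.147,0.202,0,10,0,0,0,-0.202,0.147,0,10,0,0,0,-0.238,0.077,0,10]' 80
python3 -c "
from h import *
c=snap('scene','s5')
delta(.5880,.060,.1955,6)"
```

```text
t: 14.25
eef_pos: [0.5925, 0.0614, 0.1965]
tool_rot: [[0.995, 0.104, 0.002], [0.104, -0.995, 0.007], [0.003, -0.007, -1.0]]
force: [2.1, 11.0, 1.4]
opening: 0.0174
finger_force: 80.2
t 14.3 p [0.5912 0.0616 0.1969] yaw 5.94 tz [ 0.0017  0.0074 -1.    ] F [-0.2  6.   0.7] open 0.0173 ff 80.10757327079773
units now [-0.067  0.025  0.028]
turn [-0.0091 -0.0032 -0.0013] units after [-0.067  0.025  0.028]
```

```bash
python3 -m jog '[0,0,0,-0.25,0,0,10,0,0,0,-0.238,-0.077,0,10,0,0,0,-0.202,-0.147,0,10,0,0,0,-0.147,-0.202,0,10,0,0,0,-0.077,-0.238,0,10,0,0,0,0,-0.25,0,10,0,0,0,0.077,-0.238,0,10,0,0,0,0.147,-0.202,0,10,0,0,0,0.202,-0.147,0,10,0,0,0,0.238,-0.077,0,10,0,0,0,0.25,0,0,10,0,0,0,0.238,0.077,0,10,0,0,0,0.202,0.147,0,10,0,0,0,0.147,0.202,0,10,0,0,0,0.077,0.238,0,10,0,0,0,0,0.25,0,10,0,0,0,-0.077,0.238,0,10,0,0,0,-0.147,0.202,0,10,0,0,0,-0.202,0.147,0,10,0,0,0,-0.238,0.077,0,10]' 80
python3 -m jog '[0,0,0,-0.25,0,0,10,0,0,0,-0.238,-0.077,0,10,0,0,0,-0.202,-0.147,0,10,0,0,0,-0.147,-0.202,0,10,0,0,0,-0.077,-0.238,0,10,0,0,0,0,-0.25,0,10,0,0,0,0.077,-0.238,0,10,0,0,0,0.147,-0.202,0,10,0,0,0,0.202,-0.147,0,10,0,0,0,0.238,-0.077,0,10,0,0,0,0.25,0,0,10,0,0,0,0.238,0.077,0,10,0,0,0,0.202,0.147,0,10,0,0,0,0.147,0.202,0,10,0,0,0,0.077,0.238,0,10,0,0,0,0,0.25,0,10,0,0,0,-0.077,0.238,0,10,0,0,0,-0.147,0.202,0,10,0,0,0,-0.202,0.147,0,10,0,0,0,-0.238,0.077,0,10]' 80
python3 -c "
from h import *
c=snap('scene','s6')
delta(.5880,.060,.1955,6)"
```

```text
t: 16.3
eef_pos: [0.5912, 0.0615, 0.1964]
tool_rot: [[0.995, 0.104, -0.001], [0.104, -0.995, 0.006], [0.0, -0.006, -1.0]]
force: [3.0, 5.7, 0.2]
opening: 0.0168
finger_force: 79.9
t: 18.3
eef_pos: [0.5906, 0.0604, 0.1958]
tool_rot: [[0.995, 0.104, -0.002], [0.104, -0.995, 0.004], [-0.002, -0.005, -1.0]]
force: [2.4, 8.7, 0.2]
opening: 0.0172
finger_force: 80.1
t 18.35 p [0.5892 0.0611 0.196 ] yaw 5.97 tz [-0.0028  0.0059 -1.    ] F [-1.3  4.8  0.1] open 0.017 ff 80.2450168132782
units now [-0.026  0.019  0.01 ]
turn [-0.0079  0.0028 -0.0008] units after [-0.026  0.019  0.01 ]
```

```bash
python3 -m jog '[0,0,0,-0.03,-0.2,0,10,0,0,0,-0.03,-0.2,0,10,0,0,0,-0.03,-0.2,0,10,0,0,0,0,0,0,10,0,0,0,0,0,-0.15,10,0,0,0,0,0,-0.25,10,0,0,0,0,0,-0.35,10,0,0,0,0,0,-0.4,10,0,0,0,0,0,-0.4,10,0,0,0,0,0,-0.4,10,0,0,0,0,0,0,10,0,0,0,0,0,0,10]' 80
python3 - <<'E'
from h import *
c=snap('scene','s7'); delta(.455,-.13,.295,6)
P=cloud(c); k=((P[:,:,2]>.067)&(P[:,:,2]<.09)&(np.hypot(P[:,:,0]-.5805,P[:,:,1]-.099)<.062)).astype(np.uint8)
n,l,st,ce=cv2.connectedComponentsWithStats(k)
for i in range(1,n): 
    if st[i,4]>8: print(st[i,4],(onplane(c,[ce[i]],.07)[0][:2]-[.5805,.099]).round(4))
cv2.imwrite('pics/c7.png',cv2.resize(c['image'][60:320,260:560,::-1],None,fx=2.3,fy=2.3))
E
```

```text
t: 19.55
eef_pos: [0.5844, 0.0896, 0.294]
tool_rot: [[0.994, 0.105, -0.001], [0.105, -0.994, 0.003], [-0.001, -0.003, -1.0]]
force: [-0.1, -0.3, -1.7]
opening: 0.0167
finger_force: 80.0
t 19.6 p [0.5837 0.0896 0.2927] yaw 6.03 tz [-0.0039  0.0027 -1.    ] F [ 0.6 -0.5 -2. ] open 0.0173 ff 80.04262447357178
units now [-3.021  4.097 -0.048]
turn [-0.0039  0.0045  0.0007] units after [-3.018  4.099 -0.047]
240 [-0.0365 -0.0318]
30 [-0.0425  0.0052]
84 [-0.0363  0.0321]
90 [-0.014  -0.0162]
85 [-0.006   0.0485]
84 [ 0.0043 -0.0393]
```

View pics/c7.png

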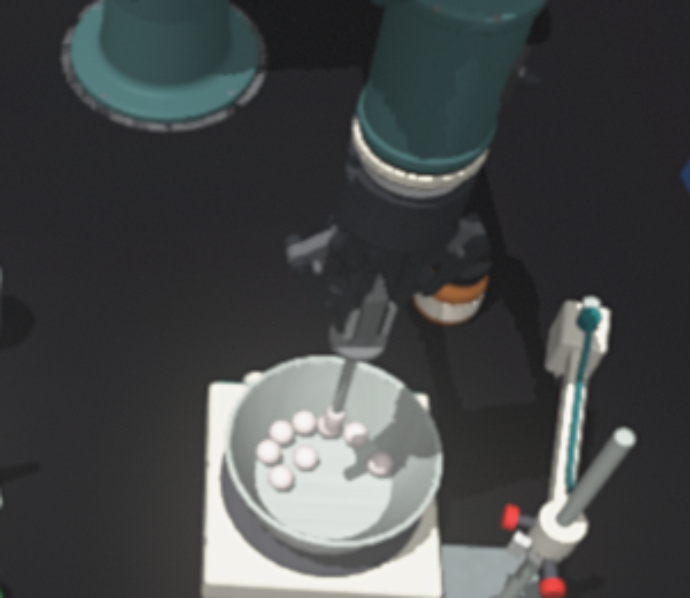

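The balls are all still in the basin and well rearranged: seven are visible, and the eighth is behind the foot at about (330,425). The rod hangs straight in the gripper, so back to the rack.

```bash
python3 -m jog '[0,0,0,-0.378,0.512,0,10,0,0,0,-0.378,0.512,0,10,0,0,0,-0.378,0.512,0,10,0,0,0,-0.378,0.512,0,10,0,0,0,-0.378,0.512,0,10,0,0,0,-0.378,0.512,0,10,0,0,0,-0.378,0.512,0,10,0,0,0,-0.378,0.512,0,10,0,0,0,-0.087,0.696,0,10,0,0,0,-0.087,0.696,0,10,0,0,0,-0.087,0.696,0,10,0,0,0,-0.087,0.696,0,10,0,0,0,-0.087,0.696,0,10,0,0,0,-0.087,0.696,0,10,0,0,0,-0.087,0.696,0,10,0,0,0,-0.087,0.696,0,10,0,0,0,0,0,0,10,0,0,0,0,0,0,10]' 80
python3 - <<'E'
from h import *
delta(.4495,-.4096,.176,6.05)
c=snap('scene','s8'); P=cloud(c)
k=((P[:,:,2]>.067)&(P[:,:,2]<.09)&(np.hypot(P[:,:,0]-.5805,P[:,:,1]-.099)<.062)).astype(np.uint8)
n,l,st,ce=cv2.connectedComponentsWithStats(k)
for i in range(1,n): 
    if st[i,4]>8: print(st[i,4],(onplane(c,[ce[i]],.07)[0][:2]-[.5805,.099]).round(4))
# foot: bright blob low end of rod near expected
im=c['image'].astype(int); m=(im.min(2)>110)&(np.hypot(P[:,:,0]-.45,P[:,:,1]+.41)<.04)&(P[:,:,2]>.1)&(P[:,:,2]<.19)
print('foot px',m.sum(),P[m].mean(0),P[m].min(0),P[m].max(0))
W=snap('wrist','w8'); P=cloud(W); m=(np.hypot(P[:,:,0]-.45,P[:,:,1]+.41)<.05)&(P[:,:,2]>.12)&(P[:,:,2]<.20)
v,u=np.where(m); print('w',m.sum(),P[m].mean(0), np.c_[u,v].mean(0))
E
```

```text
t: 21.4
eef_pos: [0.4489, -0.4102, 0.2899]
tool_rot: [[0.995, 0.104, -0.006], [0.104, -0.995, 0.006], [-0.005, -0.006, -1.0]]
force: [-1.2, 0.7, -1.1]
opening: 0.017
finger_force: 80.1
t 21.4 p [ 0.4489 -0.4102  0.2899] yaw 5.96 tz [-0.0059  0.0059 -1.    ] F [-1.2  0.7 -1.1] open 0.017 ff 80.067218542099
units now [0.025 0.005 2.279]
turn [-0.0082  0.0067 -0.0021] units after [ 0.013 -0.01   2.279]
243 [-0.0364 -0.0318]
91 [-0.0459  0.0096]
80 [-0.036   0.0322]
86 [-0.0143 -0.0162]
88 [-0.0058  0.0486]
83 [ 0.004  -0.0397]
foot px 73 [ 0.4564239  -0.40819641  0.17259675] [ 0.44825619 -0.4159792   0.15910971] [ 0.46125228 -0.40161214  0.18606213]
w 384 [ 0.4536929  -0.4091815   0.17849339] [318.74739583 228.23177083]
```

```bash
python3 -m jog '[-0.006,0.005,0,0.01,-0.005,0.325,10,0,0,0,0,0,0.325,10,0,0,0,0,0,0.325,10,0,0,0,0,0,0.325,10,0,0,0,0,0,0.325,10,0,0,0,0,0,0.325,10,0,0,0,0,0,0.325,10,0,0,0,0,0,0,10,0,0,0,0,0,0,10]' 80
python3 - <<'E'
from h import *
delta(.5472,-.3885,.176,6.05)
W=snap('wrist','w9'); P=cloud(W)
m=(np.hypot(P[:,:,0]-.45,P[:,:,1]+.41)<.04)&(P[:,:,2]>.0)&(P[:,:,2]<.13); print('rod lower',m.sum(),P[m].mean(0) if m.any() else 0)
# fork tines: points near z .14
for nm,s in(('L',1),('R',-1)):
    pass
d=P[:,:,:2]-np.array([.5472,-.3885]); a=np.radians(12.3); X=d@[np.cos(a),np.sin(a)]; Y=d@[-np.sin(a),np.cos(a)]
m=(P[:,:,2]>.133)&(P[:,:,2]<.148)&(abs(Y)<.03)&(X>-.035)&(X<.005)
print('tines Y',np.histogram(Y[m],bins=12,range=(-.03,.03)), 'xmin',X[m].min() if m.any() else 0)
for s in(1,-1): print(Y[m&(Y*s>0)].mean())
E
```

```text
t: 22.4
eef_pos: [0.4501, -0.4099, 0.1777]
tool_rot: [[0.994, 0.105, 0.0], [0.105, -0.994, -0.001], [0.0, 0.001, -1.0]]
force: [-0.4, 0.1, -1.3]
opening: 0.0167
finger_force: 79.9
t 22.4 p [ 0.4501 -0.4099  0.1777] yaw 6.04 tz [ 1.e-04 -6.e-04 -1.e+00] F [-0.4  0.1 -1.3] open 0.0167 ff 79.92766857147217
units now [ 1.977 -0.221  0.033]
turn [ 0.0007 -0.0001 -0.0002] units after [ 1.977 -0.221  0.033]
rod lower 2983 [ 0.45845698 -0.40866728  0.02151551]
tines Y (array([  0,   0, 741, 818,   0,   0,   0,   0, 652, 856, 117,   0]), array([-0.03 , -0.025, -0.02 , -0.015, -0.01 , -0.005,  0.   ,  0.005,
        0.01 ,  0.015,  0.02 ,  0.025,  0.03 ])) xmin -0.03364272950466258
0.01597811552110386
-0.014763755872317904
```

View pics/w9.png

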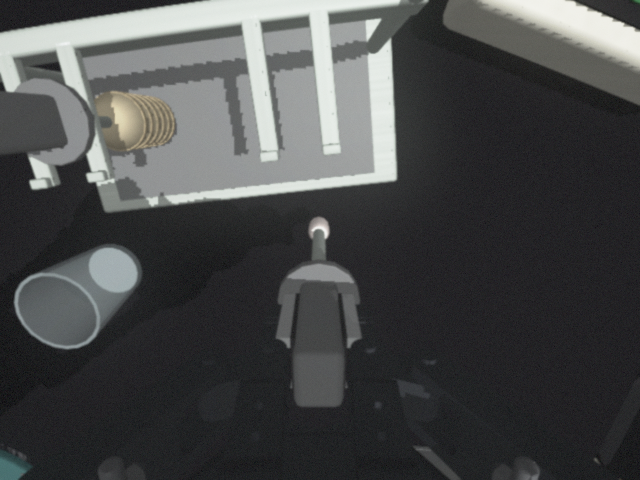

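The fork is empty with its tips at (269,155) and (332,149). The rod hangs straight in the grip with its foot at (318,228), and the brush is untouched. The fork centreline agrees with the target to within 1 mm, so I'll insert.

```bash
python3 -m jog '[0,0,0,0.33,-0.037,0,10,0,0,0,0.33,-0.037,0,10,0,0,0,0.33,-0.037,0,10,0,0,0,0.33,-0.037,0,10,0,0,0,0.33,-0.037,0,10,0,0,0,0.32,-0.036,0,10,0,0,0,0,0,0,10,0,0,0,0,0,0,10]' 80
python3 -c "
from h import *
delta(.5472,-.3885,.1565,6.05)"
```

```text
t: 23.25
eef_pos: [0.5475, -0.3883, 0.178]
tool_rot: [[0.994, 0.107, 0.0], [0.107, -0.994, -0.001], [-0.0, 0.001, -1.0]]
force: [-0.2, -0.2, -1.7]
opening: 0.017
finger_force: 79.9
t 23.25 p [ 0.5475 -0.3883  0.178 ] yaw 6.11 tz [ 1.0e-04 -1.3e-03 -1.0e+00] F [-0.2 -0.2 -1.7] open 0.017 ff 79.94900465011597
units now [-0.007  0.002  0.431]
turn [0.0017 0.0001 0.0014] units after [-0.007  0.003  0.431]
```

```bash
python3 -m jog '[0,0,0,0,0,0.12,10,0,0,0,0,0,0.12,10,0,0,0,0,0,0.1,10,0,0,0,0,0,0.06,10,0,0,0,0,0,0,10]' 80
python3 -m jog '[0,0,0,0,0,0.02,10,0,0,0,0,0,0,10]' 80
```

```text
t: 23.75
eef_pos: [0.5466, -0.3887, 0.1578]
tool_rot: [[0.994, 0.105, 0.0], [0.105, -0.994, -0.001], [0.0, 0.001, -1.0]]
force: [-0.2, 0.1, -1.2]
opening: 0.0174
finger_force: 80.2
t: 23.95
eef_pos: [0.5471, -0.3888, 0.1575]
tool_rot: [[0.994, 0.105, 0.001], [0.105, -0.994, -0.002], [0.001, 0.002, -1.0]]
force: [0.3, 0.1, -2.1]
opening: 0.0171
finger_force: 80.2
```

```bash
python3 -m jog '[0,0,0,0,0,0.03,10,0,0,0,0,0,0,10]' 80 | sed -n '2p;4p'
python3 -m jog '[0,0,0,0,0,0.02,10,0,0,0,0,0,0,10]' 80 | sed -n '2p;4p'
python3 -m jog '[0,0,0,0,0,0.02,10,0,0,0,0,0,0,10]' 80 | sed -n '2p;4p'
```

```text
eef_pos: [0.5472, -0.3889, 0.1572]
force: [-2.0, 1.2, 3.4]
eef_pos: [0.5473, -0.3889, 0.1571]
force: [-3.4, 2.4, 8.0]
eef_pos: [0.5474, -0.3889, 0.1571]
force: [-5.5, 4.0, 11.1]
```

```bash
python3 -m jog '[0,0,0,0,0,-0.04,10,0,0,0,0,0,0,25,0,0,0,0,0,0,35,0,0,0,0,0,0,50,0,0,0,0,0,0,50,0,0,0,0,0,0,50,0,0,0,0,0,-0.2,50,0,0,0,0,0,-0.3,50,0,0,0,0,0,-0.4,50,0,0,0,0,0,-0.4,50,0,0,0,0,0,-0.4,50,0,0,0,0,0,-0.4,50,0,0,0,0,0,0,50]' 80
python3 - <<'E'
from h import *
c=snap('wrist','w10'); P=cloud(c)
m=(np.hypot(P[:,:,0]-.547,P[:,:,1]+.3885)<.02)&(P[:,:,2]>.193)&(P[:,:,2]<.21)
print('handle',m.sum(),P[m].mean(0),cv2.minAreaRect(P[m][:,:2].astype(np.float32)))
c=snap('scene','s10'); P=cloud(c)
h=P[180:285,490:530].reshape(-1,3); k=(h[:,2]>.19)&(h[:,2]<.2); print('head',cv2.minAreaRect(h[k][:,:2].astype(np.float32)))
x=h[k]; x=x[(x[:,0]<.57)]; print('head end',cv2.minAreaRect(x[:,:2].astype(np.float32)))
z=h[(h[:,2]>.203)&(h[:,2]<.216)&(h[:,0]<.58)]; print('fitting',len(z),z.mean(0))
b=cv2.imread('pics/w10.png'); cv2.imwrite('pics/c10.png',np.hstack([cv2.resize(b,(400,300)),cv2.resize(cv2.imread('pics/s10.png'),(400,300))]))
delta(.455,.39,.30)
E
```

```text
t: 25.85
eef_pos: [0.5491, -0.3902, 0.267]
tool_rot: [[0.994, 0.105, 0.008], [0.105, -0.994, -0.007], [0.008, 0.008, -1.0]]
force: [-0.0, -0.6, 0.8]
opening: 0.0501
finger_force: 0.0
handle 1020 [ 0.54824381 -0.38959526  0.200834  ] ((0.546809732913971, -0.3896327614784241), (0.02384975738823414, 0.017668575048446655), 5.895694255828857)
head ((0.6008822917938232, 0.2691739797592163), (0.03605662286281586, 0.20090244710445404), 71.8738021850586)
head end ((0.5383496880531311, 0.28971925377845764), (0.036010418087244034, 0.06934378296136856), 72.11674499511719)
fitting 172 [0.53491803 0.29026434 0.20970435]
t 25.95 p [ 0.5475 -0.3889  0.2624] yaw 6.05 tz [ 0.0031 -0.0031 -1.    ] F [ 0.1  0.2 -0.1] open 0.0505 ff 0.0
units now [ -0.195 -15.684  -0.806]
```

View pics/c10.png

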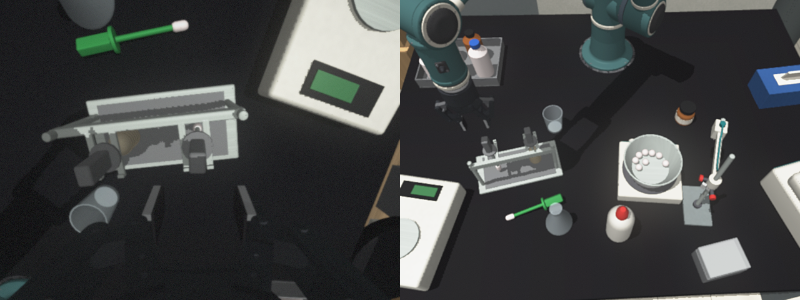

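The rod hangs on its fork again at (195,145) in the left half, the brush is still in place, and all the balls are in the basin. The green look-alike has shifted on the bench even though I haven't been near it, so I'll check how it moved over time.

Run:
```python
from h import *
import os
for f in('scene','top','w1','s2','s3','s4','s5','s6','s7','s8','w8','w9','s10','w10'):
    c=dict(np.load(f'pics/{f}.npz')); P=cloud(c); im=c['image'].astype(int)
    m=(im[:,:,1]>im[:,:,0]+40)&(im[:,:,1]>im[:,:,2]+30)&(P[:,:,1]<0)&(P[:,:,1]>-.45)
    if m.sum()>20: print(f,m.sum(),P[m].mean(0).round(3),P[m].min(0).round(3),P[m].max(0).round(3))
```

```text
scene 642 [ 0.718 -0.364  0.137] [ 0.624 -0.437 -0.004] [ 1.07  -0.108  1.004]
top 286 [ 0.711 -0.36   0.154] [ 0.484 -0.433 -0.002] [ 0.773 -0.048  1.073]
w1 642 [ 0.697 -0.367  0.131] [ 0.63  -0.383  0.12 ] [ 0.705 -0.351  0.383]
s2 623 [ 0.715 -0.343  0.143] [ 0.616 -0.405 -0.006] [ 1.07  -0.108  1.004]
s3 739 [ 0.682 -0.242  0.033] [ 0.645 -0.336 -0.004] [ 1.07  -0.108  1.004]
s4 736 [ 0.682 -0.241  0.033] [ 0.643 -0.336 -0.004] [ 1.07  -0.108  1.004]
s5 739 [ 0.682 -0.241  0.034] [ 0.642 -0.335 -0.004] [ 1.07  -0.108  1.004]
s6 744 [ 0.683 -0.241  0.035] [ 0.643 -0.334 -0.004] [ 1.07  -0.108  1.004]
s7 746 [ 0.681 -0.242  0.031] [ 0.643 -0.335 -0.005] [ 1.07  -0.108  1.004]
s8 746 [ 0.682 -0.242  0.034] [ 0.642 -0.336 -0.003] [ 1.07  -0.108  1.004]
s10 750 [ 0.684 -0.241  0.038] [ 0.643 -0.334 -0.005] [ 1.07  -0.108  1.004]
w10 2889 [ 0.672 -0.241  0.03 ] [ 0.631 -0.381 -0.002] [ 0.706 -0.167  0.41 ]
```

The look-alike was standing free and already tilted in the first picture. It fell over by itself between t = 4.6 and 7.6 s, well away from the arm, so I'm leaving it. Next is the dosing arm, after a check that the approach zone is clear.

```bash
python3 - <<'E'
from h import *
for f in('scene','top'):
    P=cloud(dict(np.load(f'pics/{f}.npz'))).reshape(-1,3)
    for y0 in(.32,.35,.38,.41,.44): 
        k=(P[:,0]>.42)&(P[:,0]<.64)&(P[:,1]>y0)&(P[:,1]<y0+.03)&(P[:,2]<.6); print(f,y0,P[k][:,2].max().round(3))
E
python3 -m jog '[0,0,-0.163,0,0,-0.09,10,0,0,-0.163,0,0,-0.09,5,0,0,-0.163,0,0,-0.09,0,0,0,-0.163,0,0,-0.09,0,0,0,-0.163,0,0,-0.09,0,0,0,-0.163,0,0,-0.09,0,0,0,-0.163,0,0,-0.09,0,0,0,-0.163,0,0,-0.09,0,0,0,-0.163,0,0,-0.09,0,0,0,0,0,0,0,0]' 40
python3 -c "
from h import *
delta(.5416,.341,.30,72.1)"
```

```text
scene 0.32 0.006
scene 0.35 0.007
scene 0.38 0.006
scene 0.41 0.006
scene 0.44 0.106
top 0.32 0.008
top 0.35 0.009
top 0.38 0.007
top 0.41 0.007
top 0.44 0.108
t: 26.95
eef_pos: [0.5467, -0.3883, 0.3005]
tool_rot: [[0.308, 0.951, -0.0], [0.951, -0.308, -0.001], [-0.001, 0.0, -1.0]]
force: [-0.1, 0.2, -0.3]
opening: -0.0
finger_force: 0.0
t 26.95 p [ 0.5467 -0.3883  0.3005] yaw 72.08 tz [-1.e-04 -7.e-04 -1.e+00] F [-0.1  0.2 -0.3] open -0.0 ff 0.0
units now [13.848 -4.584 -0.   ]
turn [ 0.0001  0.0009 -0.0004] units after [ 1.3849e+01 -4.5800e+00  9.0000e-03]
```

```bash
python3 -m jog '[0,0,0,0.4,-0.13,0,0,0,0,0,0.72,-0.238,0,0,0,0,0,0.72,-0.238,0,0,0,0,0,0.72,-0.238,0,0,0,0,0,0.72,-0.238,0,0,0,0,0,0.72,-0.238,0,0,0,0,0,0.72,-0.238,0,0,0,0,0,0.72,-0.238,0,0,0,0,0,0.72,-0.238,0,0,0,0,0,0.72,-0.238,0,0,0,0,0,0.72,-0.238,0,0,0,0,0,0.72,-0.238,0,0,0,0,0,0.72,-0.238,0,0,0,0,0,0.72,-0.238,0,0,0,0,0,0.72,-0.238,0,0,0,0,0,0.72,-0.238,0,0,0,0,0,0.72,-0.238,0,0,0,0,0,0.72,-0.238,0,0,0,0,0,0.72,-0.238,0,0,0,0,0,0.5,-0.17,0,0]'
python3 -c "
from h import *
delta(.5416,.341,.163,72.1)"
```

```text
t: 28.95
eef_pos: [0.5404, 0.3442, 0.2991]
tool_rot: [[0.309, 0.951, -0.001], [0.951, -0.309, -0.001], [-0.002, -0.001, -1.0]]
force: [0.6, -1.2, 0.2]
opening: -0.0002
finger_force: 0.0
t 28.95 p [0.5404 0.3442 0.2991] yaw 72.01 tz [-0.0011 -0.0015 -1.    ] F [ 0.6 -1.2  0.2] open -0.0002 ff 0.0
units now [-0.048  0.044  2.721]
turn [-0.0007  0.0022 -0.0021] units after [-0.053  0.042  2.721]
```

```bash
python3 -m jog '[0,0,0,-0.05,0.042,0.34,0,0,0,0,0,0,0.34,0,0,0,0,0,0,0.34,0,0,0,0,0,0,0.34,0,0,0,0,0,0,0.34,0,0,0,0,0,0,0.34,0,0,0,0,0,0,0.34,0,0,0,0,0,0,0.34,0,0,0,0,0,0,0,0,0,0,0,-0.13,0,0,0,0,0,0,-0.13,0,0,0,0,0,0,-0.08,0,0,0,0,0,0,0,0,0,0]'
python3 -m jog '[0,0,-0.0756,-0.214,-0.03,0,0,0,0,-0.0756,-0.214,-0.03,0,0,0,0,-0.0756,-0.214,-0.03,0,0,0,0,-0.0756,-0.214,-0.03,0,0,0,0,-0.0756,-0.214,-0.03,0,0,0,0,-0.0756,-0.214,-0.03,0,0]'
cat > d.py <<'E'
from h import *
s=state(); p=np.array(s['eef_pos'])[:2]; po=np.array([.6975,.238]); R=np.array(s['tool_rot'])
yaw=np.degrees(np.arctan2(R[1,0],R[0,0])); th=np.radians(yaw+90.); rh=np.array([np.cos(th),np.sin(th)]); t=np.array([-rh[1],rh[0]])
b=np.degrees(np.arctan2(.099-.238,.5805-.6975))
print('yaw',yaw,'radius',(p-po)@rh,'behind',-(p-po)@t,'deg to go by tool',(b-np.degrees(th))%360,'F',s['force'].round(1),s['t'])
c=snap('scene','d%d'%int(s['t']*100)); P=cloud(c).reshape(-1,3); k=(P[:,2]>.203)&(P[:,2]<.215)&(np.hypot(P[:,0]-po[0],P[:,1]-po[1])<.2)&(np.hypot(*(P[:,:2]-po).T)>.15)
q=P[k].mean(0) if k.any() else 0; print('fitting',k.sum(),q,'deg',np.degrees(np.arctan2(q[1]-po[1],q[0]-po[0]))%360,'stop',b%360)
E
python3 d.py
```

```text
t: 30.25
eef_pos: [0.5388, 0.3215, 0.1655]
tool_rot: [[0.309, 0.951, 0.002], [0.951, -0.309, -0.001], [-0.0, 0.003, -1.0]]
force: [-1.2, -0.9, 0.8]
opening: 0.0002
finger_force: 0.0
t: 30.85
eef_pos: [0.5193, 0.2613, 0.1655]
tool_rot: [[-0.046, 0.999, 0.002], [0.999, 0.046, 0.001], [0.001, 0.002, -1.0]]
force: [-0.0, 3.3, 0.2]
opening: 0.0
finger_force: 1.3
yaw 92.60878975922128 radius 0.17691689796827736 behind 0.0313440521514623 deg to go by tool 47.30299841328474 F [-0.   3.3  0.2] 30.85
fitting 187 [0.52129233 0.23578319 0.2103368 ] deg 180.7207824704947 stop 229.911788172506
```

```bash
python3 -m jog '[0,0,-0.0756,-0.214,-0.034,0,0,0,0,-0.0756,-0.214,-0.034,0,0,0,0,-0.0756,-0.214,-0.034,0,0,0,0,-0.0756,-0.214,-0.034,0,0,0,0,-0.0756,-0.214,-0.034,0,0,0,0,-0.0756,-0.214,-0.034,0,0,0,0,-0.0756,-0.214,-0.034,0,0,0,0,-0.0756,-0.214,-0.034,0,0,0,0,-0.0756,-0.214,-0.034,0,0,0,0,-0.0756,-0.214,-0.034,0,0,0,0,-0.0756,-0.214,-0.034,0,0,0,0,-0.0756,-0.214,-0.034,0,0]'; python3 d.py
```

```text
t: 32.1
eef_pos: [0.5463, 0.1367, 0.1653]
tool_rot: [[-0.687, 0.727, 0.002], [0.727, 0.687, 0.0], [-0.001, 0.002, -1.0]]
force: [-1.5, 3.6, 0.4]
opening: 0.0
finger_force: 1.3
yaw 133.3667991562781 radius 0.17942268651824644 behind 0.030176552355240825 deg to go by tool 6.544989016227873 F [-1.5  3.6  0.4] 32.1
fitting 247 [0.56439364 0.11962213 0.21012946] deg 221.64822940727848 stop 229.911788172506
```

```bash
python3 -m jog '[0,0,-0.04,-0.11,-0.018,0,0,0,0,-0.04,-0.11,-0.018,0,0,0,0,-0.03,-0.08,-0.012,0,0,0,0,-0.01,-0.04,0,0,0,0,0,0,0,0,0,0]' | sed -n '2p;7,12p;4p'
python3 -m jog '[0,0,-0.01,-0.04,0,0,0,0,0,-0.01,-0.04,0,0,0,0,0,0,0,0,0,0]' | sed -n '2p;4p'; python3 d.py
```

```text
eef_pos: [0.5566, 0.1223, 0.1648]
force: [0.1, 0.8, 0.2]
eef_pos: [0.5585, 0.1201, 0.1646]
force: [-4.0, 3.0, 2.3]
yaw 139.60044951871282 radius 0.17984580683814447 behind 0.02940943658382647 deg to go by tool 0.31133865379320014 F [-4.   3.   2.3] 32.95
fitting 253 [0.57823023 0.10638449 0.21035612] deg 227.81718009651175 stop 229.911788172506
```

```bash
for i in 1; do python3 -m jog '[0,0,0,-0.04,0,0,0,0,0,0,0,0,0,0]' | sed -n '2p;4p'; python3 -m jog '[0,0,0,-0.04,0,0,0,0,0,0,0,0,0,0]' | sed -n '2p;4p';  python3 -m jog '[0,0,0,-0.03,0,0,0,0,0,0,0,0,0,0]' | sed -n '2p;4p'; done; python3 d.py
```

```text
eef_pos: [0.5585, 0.1201, 0.1646]
force: [-9.7, 7.1, 5.1]
eef_pos: [0.5585, 0.1201, 0.1646]
force: [-14.4, 10.8, 7.5]
eef_pos: [0.5585, 0.1201, 0.1646]
force: [-17.4, 13.5, 10.6]
yaw 139.57560954377095 radius 0.1799112610911103 behind 0.029341274330682208 deg to go by tool 0.3361786287350128 F [-17.4  13.5  10.6] 33.6
fitting 253 [0.57790889 0.10598391 0.21033624] deg 227.82710801892608 stop 229.911788172506
```

```bash
python3 -m jog '[0,0,0,0.15,0,0,0,0,0,0,0.3,0,0,0,0,0,0,0.4,0,0,0,0,0,0,0.4,0,0,0,0,0,0,0.3,0,-0.2,0,0,0,0,0,0,-0.4,0,0,0,0,0,0,-0.4,0,0,0,0,0,0,-0.4,0,0,0,0,0,0,-0.4,0,0,0,0,-0.3,0,-0.4,0,0,0,0,-0.5,0.3,-0.2,0,0,0,0,0,0,0,0,0,0,0,0,0,0,0]'; python3 d.py
python3 - <<'E'
from h import *
import glob
f=sorted(glob.glob('pics/d3*.npz'))[-1]; c=dict(np.load(f)); P=cloud(c)
k=((P[:,:,2]>.067)&(P[:,:,2]<.09)&(np.hypot(P[:,:,0]-.5805,P[:,:,1]-.099)<.062)).astype(np.uint8)
print(cv2.connectedComponentsWithStats(k)[2][1:,4]); cv2.imwrite('pics/fin.png',c['image'][:,:,::-1])
E
```

```text
t: 34.95
eef_pos: [0.5443, 0.1525, 0.2852]
tool_rot: [[-0.761, 0.648, 0.001], [0.648, 0.761, -0.001], [-0.002, -0.0, -1.0]]
force: [0.7, 0.4, 0.2]
opening: 0.0002
finger_force: 0.0
yaw 139.59649914389456 radius 0.16438798220430298 behind 0.06121404297421774 deg to go by tool 0.3152890286114598 F [0.7 0.4 0.2] 34.95
fitting 169 [0.58332968 0.10056568 0.21021821] deg 230.28269082029297 stop 229.911788172506
[235   6   8  87  89  86]
```

View pics/fin.png

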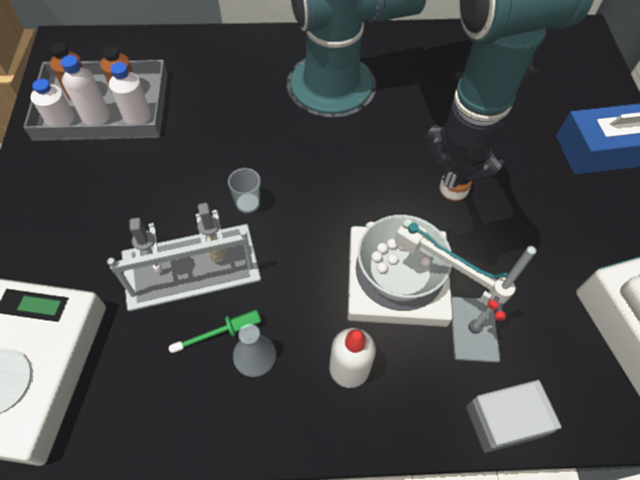

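The dosing head is over the basin at (410,232), with the arm against its stop. The rod is on its fork at (143,235), and nothing else has moved except the look-alike that fell by itself. The robot is touching nothing, so I'll hand in.

```bash
python3 -c "
from rig import hand_in; print(hand_in())"
```

```text
the job is handed in; nothing more can be done
None
```

I stirred the balls through about five turns with none seen spilled, hung the rod back on its right fork and pushed the dosing arm against its stop, handing in at about 35 s; I didn't track balls one by one, so one may have ended near its start, and the free-standing green look-alike toppled at about 5–7 s with the arm well clear of it as far as I could tell.

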